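# Find the lid that fits the canister and snap it on

## Robot

A 6-joint arm with a two-finger parallel gripper is mounted at the origin on a cart in front of the work surface, level with it; the furniture and walls round the work are solid. World frame = base frame: x ahead of the robot, y to its left, z up, the work surface at z = 0. Lengths are in m, angles in rad, forces in N, time in s.
With the tool pointing down it reaches from about 0.275 to 0.75 m from the base axis. Payload 10.2 kg.
Tool frame: the origin (TCP) lies on the mounting face of the last link; the fingertips stand 166 mm ahead of it and the grasp point (between the pads) lies 147 mm ahead of it (robot.tips_ahead is the z of the fingertips in the tool frame, in m); z points along the fingers, y is the direction in which the jaws open and shut (so a half turn about z gives the same grasp; the last joint's range is limited). The gripper opens to 88 mm and grips with 3 to 60 N. Pads are 18 mm wide; open, the fingers measure 123 mm over their backs; the gripper's body (75 mm by 187 mm) begins 45 mm behind the grasp point.
Start: joints at [0.978, 0.313, 1.498, -0, 1.331, -0.223], TCP at [0.19, 0.49, 0.405] pointing down, gripper open.
Joint ranges: [-2.94, 2.94], [-0.97, 2.17], [0.19, 2.56], [-1.23, 4.37], [0.02, 3.11], [-2.88, 2.88]. Speed limits (rad/s): [2.39, 2.39, 3.01, 3.14, 3.14, 3.14].

## Interface

Orientations are given as a unit quaternion [x, y, z, w].
In Python, from workcell import sensors, vision, order, robot gives the robot as it stands.
- The arm moves only by the shell command python3 -m jog 'ROWS' [FORCE]. ROWS is JSON, a list of rows, each a list of 7 numbers: the turn, a rotation vector about the tool's x, y, z in degrees, then the shift along the tool's x, y, z in mm, then the opening in per cent of the stroke, from 0 (shut) to 100 (fully open). A call has 1 to 10 rows; each row is the pose to reach, as a shift and turn from the pose commanded when the call began, along the tool's axes at that moment; what a row does not reach only later rows make up. A row lasts 1/8 s, in which the tool goes at most 62.5 mm and 10.7 degrees, less where a joint would pass 70% of its speed; a pose out of reach is approached as far as the arm can. A call with a gripper value outside its range is refused whole. The fingers move at their own pace and stop on an object; FORCE is the grip in N (left out, the last holds). Time passes only in rows, so rows that repeat a pose let the fingers close. It gives the time, the measured TCP pose, the force and the opening at its end, in the units of the state.
- sensors.state(): the state, without advancing time (a new reading comes with each control period).
- vision.read_camera(name): name is "scene" or "side" or "wrist"; returns the picture (480x640x3 uint8, red, green, blue); there is no depth.
- vision.camera_info(name): a dict with "fx", "fy", "cx", "cy" (pixels), "rvec" (rotation vector, rad) and "tvec" (3), from world to camera coordinates, as OpenCV has them; the wrist camera has in their place "tool_from_camera" (4x4, takes a point from camera to tool coordinates, whose origin is the TCP and whose axes are the flange's). Camera axes: x right, y down, z forward; pixel columns grow to the right and rows downward; lengths in m; the calibration is good to about 2 mm. A picture is of the moment at which its call begins: read the wrist's pose just before it. camera_info takes no time and is no camera call.
- order.finish_job(): hands the job in, once; it reports no verdict.
The state is a dict: "t": time; "joint_pos": joint angles; "joint_velocities": joint speeds; "joint_efforts": joint torques, N m; "position": TCP position; "eef_rot": TCP orientation; "force": force on the tool from outside, world axes, zero at the start; "wrist_torque": the same for the moment, N m; "finger_gap": opening from 0.0 (shut) to 1.0 (fully open).
Only numpy, scipy, OpenCV 4.12 (cv2) and the standard library are available. Lean on these libraries where they do the work, as an engineer would, in place of code of your own. Each camera call takes 0.05 s, during which the arm holds its last target. There are 200 camera calls.

## Task

The grey canister on the counter stands open, and only one of the three wooden lids fits it. Put that lid on and press it down until it snaps fully home, flat on the rim all round, then let go; the other two lids must end up on the counter, clear of the canister.

Things in the scene. Friction and masses are not known exactly. Their poses are not given: they have to be found in the camera images.
- canister: open round grey canister fixed to the counter: 74 mm across, 80 mm high, mouth 62 mm. Sprung steel catches 6 mm below the rim leave 48 mm; they yield to the fitting lid pressed down at 5 to 15 N, then hold it. Origin: centre of its underside, z up, rim at 80 mm. With that lid home its disc lies on the rim, its origin at z = 56 mm; unsnapped it stands over 5 mm higher.
- lid_a: loose pale wooden lid: round disc 92 mm across, 8 mm thick; tapered dark rubber plug below, 24 mm deep, widest 71 mm; round upright knob on top, 24 mm across, 28 mm high. Stands on its plug, knob up. Origin: centre of the plug's underside, z up; disc at z = 24 to 32 mm, knob at 32 to 60 mm. Yaw does not matter.
- lid_b: loose pale wooden lid: round disc 56 mm across, 8 mm thick; tapered dark rubber plug below, 24 mm deep, widest 42 mm; round upright knob on top, 24 mm across, 28 mm high. Stands on its plug, knob up. Origin: centre of the plug's underside, z up; disc at z = 24 to 32 mm, knob at 32 to 60 mm. Yaw does not matter.
- lid_c: loose pale wooden lid: round disc 74 mm across, 8 mm thick; tapered dark rubber plug below, 24 mm deep, widest 53 mm; round upright knob on top, 24 mm across, 28 mm high. Stands on its plug, knob up. Origin: centre of the plug's underside, z up; disc at z = 24 to 32 mm, knob at 32 to 60 mm. Yaw does not matter.
Things that resemble listed ones, but are neither listed nor needed, are in the scene too. Leave any orange look-alike of the lid_c alone.

How it is judged:
At the end, for the whole second after the job is handed in: The 74 mm lid is snapped into the canister: its disc within about 3 mm of the rim, centred within 9 mm, tilted less than 6 degrees, at rest; the other two lids are on the counter (origin below 60 mm), their centres more than 60 mm from the canister's axis (z of lid_c in the frame of canister between 0.052 and 0.0592 m and horizontal distance between lid_c and canister below 0.009 m and angle between lid_c's own z axis and vertical below 0.1 rad and linear speed of lid_c below 0.02 m/s and height (world z) of lid_b between -0.02 and 0.06 m and horizontal distance between each of lid_b, lid_a and canister above 0.06 m and height (world z) of lid_a between -0.02 and 0.06 m); the robot touches nothing.
It also fails if it takes over 35 s, if anything falls off the work surface, if the arm or the gripper's body presses on something with over 40 N, if the wrist force passes 120 N, or if a joint passes its speed limit or range.

## Working session

There is one attempt and no reset: what is moved stays moved. The work goes in short steps, Python scripts to look and compute and a shell command to move; the robot and the scene stay as the last step left them, time stands still between calls to the robot, and variables do not carry over. Pictures are saved under pics/ and viewed, about 8 in all and at most 12, crops included, and the job is handed in when it is done.

```bash
mkdir -p pics; cat > h.py <<'E'
import numpy as np,cv2
from scipy.spatial.transform import Rotation as R
from workcell import sensors,vision,order,robot
def cam(n,st=None):
    i=vision.camera_info(n);K=np.array([[i['fx'],0,i['cx']],[0,i['fy'],i['cy']],[0,0,1]])
    if n=='wrist':
        st=st or sensors.state();T=np.eye(4);T[:3,:3]=R.from_quat(st['eef_rot']).as_matrix();T[:3,3]=st['position']
        W=T@np.array(i['tool_from_camera']);return K,W[:3,:3],W[:3,3]
    Rm=R.from_rotvec(i['rvec']).as_matrix();return K,Rm.T,-Rm.T@np.array(i['tvec'])
def ray(c,u,v,z):
    K,Rw,o=c;d=Rw@np.linalg.solve(K,[u,v,1.]);return o+d*(z-o[2])/d[2]
def proj(c,p):
    K,Rw,o=c;q=K@(Rw.T@(np.array(p)-o));return q[:2]/q[2]
def shot(n,f):
    s=sensors.state();im=vision.read_camera(n);cv2.imwrite('pics/'+f+'.png',im[:,:,::-1]);return im,cam(n,s)
E
python3 - <<'E'
from h import *
s=sensors.state();print(s)
print(R.from_quat(s['eef_rot']).as_matrix().round(3))
for n in('scene','side','wrist'):
    im,c=shot(n,n+'0');print(n,c[2].round(3),c[1][:,2].round(2))
E
cd pics; python3 -c "
import cv2,numpy as np
a=[cv2.resize(cv2.imread(n+'0.png'),(400,300),interpolation=3) for n in('scene','side','wrist')]
cv2.imwrite('all0.png',np.vstack([np.hstack(a[:2]),np.hstack([a[2],a[2]*0])]))"
```

```text
{'t': 0.0, 'joint_pos': array([ 9.77605363e-01,  3.13398377e-01,  1.49843527e+00, -4.65986018e-05,
        1.33100328e+00, -2.23402895e-01]), 'joint_velocities': array([ 9.75299624e-04,  2.09937715e-05,  1.87316768e-04,  1.71607379e-03,
       -1.69675451e-03,  4.51024112e-04]), 'joint_efforts': array([ 8.99016140e-04, -4.02207971e+01, -2.52269179e+01,  6.94966782e-02,
        3.52332951e-02, -9.84085432e-05]), 'position': array([0.18973259, 0.48946411, 0.40418804]), 'eef_rot': array([ 1.83836887e-01,  9.82956566e-01, -5.79983289e-04, -2.26249405e-04]), 'force': array([-0.13097476,  0.37270547, -0.09780763]), 'wrist_torque': array([-0.00021364,  0.00445003,  0.05919008]), 'finger_gap': 1.0004540942027618}
[[-0.932  0.361 -0.001]
 [ 0.361  0.932 -0.001]
 [ 0.    -0.001 -1.   ]]
scene [ 0.266 -0.596  0.591] [ 0.36  0.72 -0.59]
side [0.266 0.98  0.475] [ 0.31 -0.85 -0.41]
wrist [0.13  0.513 0.384] [ 0.24 -0.09 -0.97]
```

View pics/scene0.png

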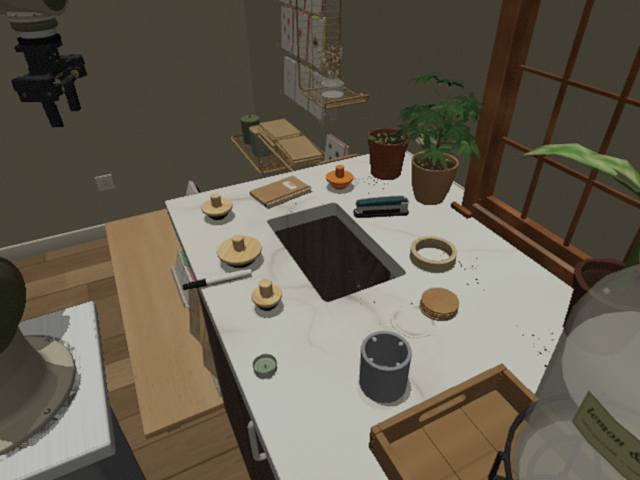

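View pics/side0.png

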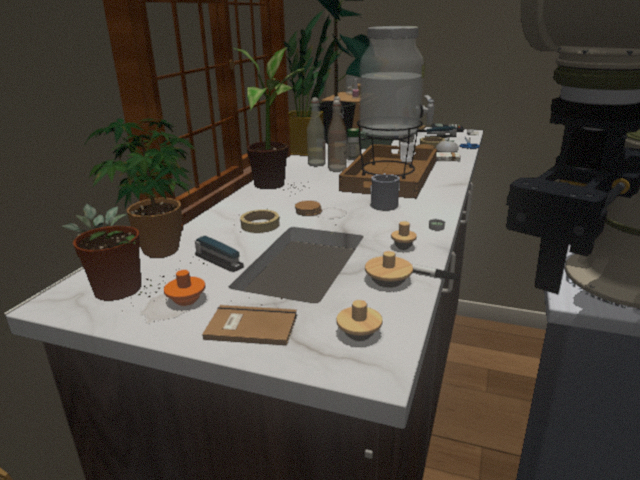

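Both views show three pale lids with upright knobs. In scene pixels they are (217,207), (239,250) and (266,295), and in side pixels (359,320), (389,268) and (404,238). There is also an orange decoy at scene (340,178) and side (185,290). The canister is at scene (386,365) and side (385,192). I'll measure the disc widths to tell the lids apart.

```bash
cat > m.py <<'E'
from h import *
ims={n:cv2.imread(f'pics/{n}0.png') for n in('scene','side')};C={n:cam(n) for n in ims}
seeds={'p':((217,208),(359,322)),'q':((239,252),(389,268)),'r':((266,296),(404,238))}
for k,s in seeds.items():
    for n,(u,v) in zip(ims,s):
        hsv=cv2.cvtColor(ims[n],cv2.COLOR_BGR2HSV)
        m=cv2.inRange(hsv,(12,60,110),(30,255,255))
        nl,lab,st,ce=cv2.connectedComponentsWithStats(m)
        w=np.zeros_like(lab);w[v-4:v+5,u-4:u+5]=1
        l=np.bincount(lab[(w>0)&(lab>0)]).argmax();b=st[l]
        ys,xs=np.where(lab==l)
        # disc width: widest row
        L,Rr=xs.min(),xs.max();vr=int(np.median(np.r_[ys[xs<=L+1],ys[xs>=Rr-1]]))
        a,d=ray(C[n],L,vr,.030),ray(C[n],Rr+1,vr,.030)
        top=ys.min();kx=xs[ys<=top+4].mean()
        print(k,n,b,'centre',((a+d)/2).round(3),'diam',np.linalg.norm(a-d).round(4),'knob',ray(C[n],kx,top+3,.06).round(3))
for n,p in(('scene',(386,350)),('side',(386,181))):print('can',n,ray(C[n],*p,.08).round(3))
E
python3 m.py
python3 - <<'E'
import cv2,numpy as np
a=cv2.imread('pics/scene0.png');b=cv2.imread('pics/side0.png')
x=cv2.resize(a[180:330,180:310],(390,450));y=cv2.resize(b[210:360,320:450],(390,450))
z=cv2.resize(a[320:410,340:430],(400,400)) ;w=cv2.resize(b[160:230,350:420],(400,400))
cv2.imwrite('pics/crop1.png',np.hstack([x,y]))
E
```

```text
p scene [201 193  31  22 364] centre [0.444 0.334 0.03 ] diam 0.0739 knob [0.443 0.33  0.06 ]
p side [337 300  45  33 870] centre [0.442 0.336 0.03 ] diam 0.0718 knob [0.443 0.336 0.06 ]
q scene [217 235  45  28 843] centre [0.438 0.143 0.03 ] diam 0.0931 knob [0.444 0.141 0.06 ]
q side [365 251  48  28 806] centre [0.437 0.147 0.03 ] diam 0.0917 knob [0.437 0.152 0.06 ]
r scene [252 279  30  27 451] centre [ 0.441 -0.01   0.03 ] diam 0.0547 knob [ 0.441 -0.008  0.06 ]
r side [391 230  26  11 171] centre [ 0.438 -0.01   0.03 ] diam 0.0566 knob [0.432 0.048 0.06 ]
can scene [ 0.538 -0.249  0.08 ]
can side [ 0.529 -0.221  0.08 ]
```

View pics/crop1.png

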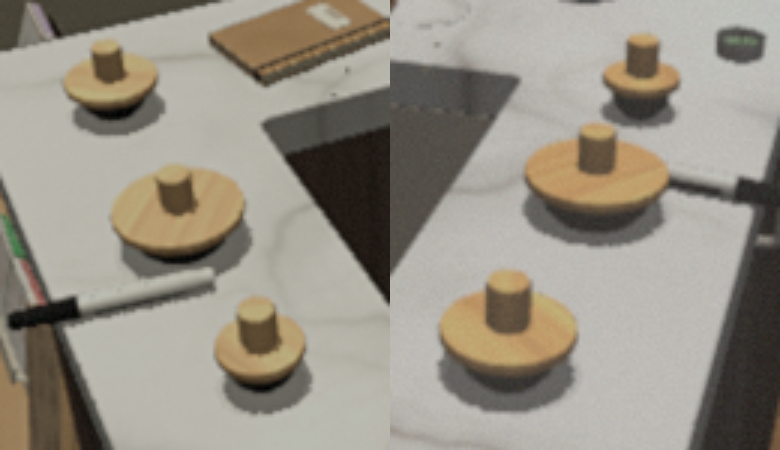

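The widths settle it. The lid at scene (217,207), side (359,320) measures about 73 mm, so it is lid_c. The 92 mm lid is lid_a and the 56 mm one is lid_b, and both are already clear of the canister. lid_c is at about (0.443, 0.335), so I'll move above it and take a closer look.

```bash
python3 -m jog '[[0,0,0,-60,-10,20,100],[0,0,0,-120,-21,40,100],[0,0,0,-180,-32,60,100],[0,0,0,-240,-43,75,100],[0,0,0,-292,-53,84,100],[0,0,0,-292,-53,84,100],[0,0,0,-292,-53,84,100]]' 40
cat > w.py <<'E'
from h import *
import sys
s=sensors.state();print(s['t'],s['position'].round(4),s['force'].round(1),s['finger_gap'])
im,c=shot('wrist',sys.argv[1]);print('lid pred px',proj(c,[.443,.334,.06]),'disc',proj(c,[.443,.334,.032]))
K,o=c[0],c[2];print(K[0,0],o)
E
python3 w.py w1
```

```text
t: 1.02
position: [0.4425, 0.3347, 0.3206]
eef_rot: [0.184, 0.983, -0.0, -0.0]
force: [-0.2, 0.2, 0.3]
finger_gap: 1.002
1.025 [0.4425 0.3347 0.3206] [-0.2  0.2  0.3] 1.0019203421569336
lid pred px [320.09434092 237.96804004] disc [320.21282108 227.36729718]
403.76963741290217 [0.38315665 0.35805376 0.30057499]
```

View pics/w1.png

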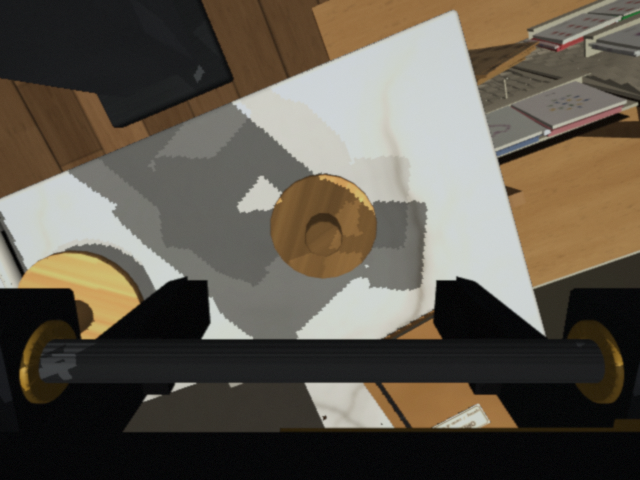

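The wrist view shows lid_c with its disc at (323,226) and its knob at (323,235), about 2 mm from the prediction. I'll descend, grip the knob and lift.

```bash
python3 -m jog '[[0,0,0,1,2,55,100],[0,0,0,1,2,100,100],[0,0,0,1,2,118,100],[0,0,0,1,2,118,100],[0,0,0,1,2,118,0],[0,0,0,1,2,118,0],[0,0,0,1,2,118,0],[0,0,0,1,2,118,0],[0,0,0,1,2,118,0]]' 55
```

```text
t: 2.2
position: [0.4427, 0.3368, 0.2028]
eef_rot: [0.184, 0.983, 0.0, 0.0]
force: [-0.2, 0.3, 0.4]
finger_gap: 0.459
```

```bash
python3 -m jog '[[0,0,0,0,0,0,0],[0,0,0,0,0,0,0],[0,0,0,0,0,0,0],[0,0,0,0,0,0,0],[0,0,0,0,0,0,0]]' 55
python3 -m jog '[[0,0,0,0,0,-40,0],[0,0,0,0,0,-90,0],[0,0,0,0,0,-140,0],[0,0,0,0,0,-160,0]]'
python3 - <<'E'
from h import *
C=cam('side');S=cam('scene')
for p in((390,165),(360,182),(345,188),(430,195)):print('side',p,ray(C,*p,0).round(3))
for p in((503,372),(372,440)):print('scene',p,ray(S,*p,.04).round(3))
print('disp',ray(S,535,385,0.2),ray(S,560,330,.3))
E
```

```text
t: 2.82
position: [0.4426, 0.3368, 0.2027]
eef_rot: [0.184, 0.983, -0.0, -0.0]
force: [0.3, -0.3, -1.2]
finger_gap: 0.253
t: 3.32
position: [0.4426, 0.3368, 0.3658]
eef_rot: [0.184, 0.983, 0.001, 0.002]
force: [0.3, 0.5, -0.9]
finger_gap: 0.255
side (390, 165) [ 0.609 -0.64   0.   ]
side (360, 182) [ 0.656 -0.432  0.   ]
side (345, 188) [ 0.684 -0.364  0.   ]
side (430, 195) [ 0.434 -0.373  0.   ]
scene (503, 372) [ 0.691 -0.335  0.04 ]
scene (372, 440) [ 0.462 -0.339  0.04 ]
disp [ 0.58507575 -0.43750657  0.2       ] [ 0.56664547 -0.44725166  0.3       ]
```

The lid is gripped (opening 0.255, about 22 mm) and lifted. Next I'll stop beside the canister, offset so the wrist camera sees past the held lid.

```bash
python3 -m jog '[[0,0,0,-25,-28,0,0],[0,0,0,-65,-73,0,0],[0,0,0,-105,-118,0,0],[0,0,0,-145,-163,0,0],[0,0,0,-186,-209,0,0],[0,0,0,-226,-254,0,0],[0,0,0,-266,-299,0,0],[0,0,0,-300,-337,0,0],[0,0,0,-332,-373,0,0],[0,0,0,-332,-373,0,0]]'
python3 -m jog '[[0,0,0,0,0,0,0],[0,0,0,0,0,0,0]]'
python3 w.py w2
```

```text
t: 4.58
position: [0.6177, -0.1339, 0.3619]
eef_rot: [0.186, 0.983, -0.0, -0.0]
force: [-0.1, 0.7, -0.8]
finger_gap: 0.257
t: 4.82
position: [0.6173, -0.1298, 0.363]
eef_rot: [0.183, 0.983, 0.0, 0.0]
force: [-0.3, -0.3, -0.8]
finger_gap: 0.254
4.825 [ 0.6173 -0.1298  0.363 ] [-0.3 -0.3 -0.8] 0.2542712383259257
lid pred px [1043.80861987 -408.35110394] disc [ 959.97830361 -345.94496941]
403.76963741290217 [ 0.55786732 -0.10653903  0.34290778]
```

View pics/w2.png

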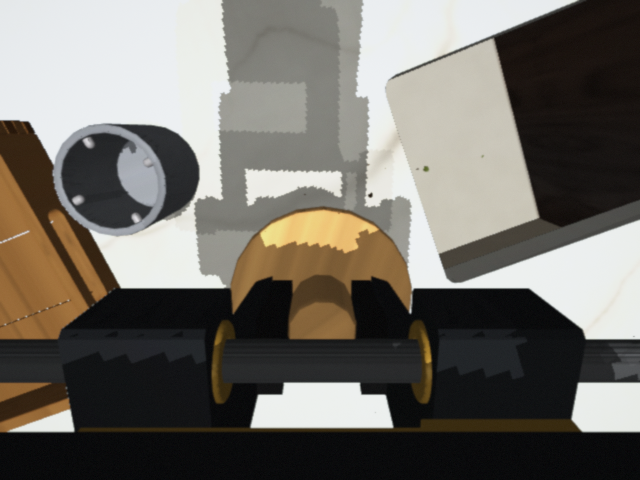

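The canister rim shows as a light ring centred near (110,179), and the held lid's disc spans columns 231 to 411 with its top edge at row 207. I'll fit the ring, project it onto z = 0.08, and check where the lid sits in the grip.

```bash
python3 - <<'E'
from h import *
im=cv2.imread('pics/w2.png');c=cam('wrist')
print(im[179,60],im[128,110],im[179,75],im[179,120])
g=im.astype(int);m=((g.sum(2)>340)&(g.sum(2)<570)&(g[:,:,0]-g[:,:,2]>4)).astype(np.uint8)
m[:, :40]=0;m[:, 210:]=0;m[:110]=0;m[245:]=0
m=cv2.morphologyEx(m,cv2.MORPH_OPEN,np.ones((3,3)))
nl,lab,st,ce=cv2.connectedComponentsWithStats(m);l=1+st[1:,4].argmax();print(st[l])
cn=max(cv2.findContours((lab==l).astype(np.uint8),0,cv2.CHAIN_APPROX_NONE)[0],key=len)[:,0]
P=np.array([ray(c,u,v,.08)[:2] for u,v in cn])
A=np.c_[2*P,np.ones(len(P))];x=np.linalg.lstsq(A,(P**2).sum(1),rcond=None)[0]
r=np.sqrt(x[2]+x[:2]@x[:2]);print('can',x[:2].round(4),'r',r.round(4),'res',np.std(np.hypot(*(P-x[:2]).T)-r).round(4))
s=sensors.state();T=R.from_quat(s['eef_rot']).as_matrix();p=s['position']
d=np.r_[x[:2],.3]-p;print('tool delta mm',(T.T@d*1000).round(1))
# lid disc
zt=p[2]-.2028+.032
h=cv2.cvtColor(im,cv2.COLOR_BGR2HSV);mm=cv2.inRange(h,(8,80,70),(30,255,255));mm[:,:215]=0;mm[:,425:]=0;mm[:200]=0;mm[275:]=0
cn=max(cv2.findContours(mm,0,cv2.CHAIN_APPROX_NONE)[0],key=len)[:,0]
cn=cn[(cn[:,1]<265)];cn=np.array([q for q in cn if q[1]==cn[cn[:,0]==q[0],1].min()])
P=np.array([ (T.T@(ray(c,u,v,zt-.001)-p))[:2] for u,v in cn])
A=np.c_[2*P,np.ones(len(P))];x=np.linalg.lstsq(A,(P**2).sum(1),rcond=None)[0];print('lid in tool',x[:2],np.sqrt(x[2]+x[:2]@x[:2]))
for i in range(3):print(T[i].round(3))
E
```

```text
[160 155 149] [165 159 156] [45 43 41] [152 146 142]
[  53  123  113  113 4169]
can [ 0.5386 -0.2468] r 0.0358 res 0.0003
tool delta mm [  31.3 -137.5   63. ]
lid in tool [-5.00148328e-04  3.41179455e-05] 0.035636933674567696
[-0.933  0.36   0.   ]
[0.36  0.933 0.   ]
[-0.  0. -1.]
```

The canister is at (0.5386, -0.2468), which agrees with the scene view, and the lid is centred in the grip. I'll move over it and descend to just above the rim.

```bash
python3 -m jog '[[0,0,0,8,-35,0,0],[0,0,0,18,-80,0,0],[0,0,0,27,-120,0,0],[0,0,0,31,-137,10,0],[0,0,0,31,-137,40,0],[0,0,0,31,-137,65,0],[0,0,0,31,-137,72,0],[0,0,0,31,-137,72,0],[0,0,0,31,-137,72,0]]'
python3 - <<'E'
from h import *
s,c=shot('scene','s3');t,c=shot('side','t3')
x=cv2.resize(s[280:420,320:460],(560,560));y=cv2.resize(t[110:230,330:450],(240,240))
y=cv2.resize(t[110:220,330:410],(240,330));y=cv2.copyMakeBorder(y,0,230,0,0,cv2.BORDER_CONSTANT)
cv2.imwrite('pics/c3.png',np.hstack([x,y])[:,:,::-1])
E
```

```text
t: 6.0
position: [0.5393, -0.2474, 0.2918]
eef_rot: [0.184, 0.983, -0.0, 0.001]
force: [0.3, 0.5, -0.2]
finger_gap: 0.26
```

View pics/c3.png

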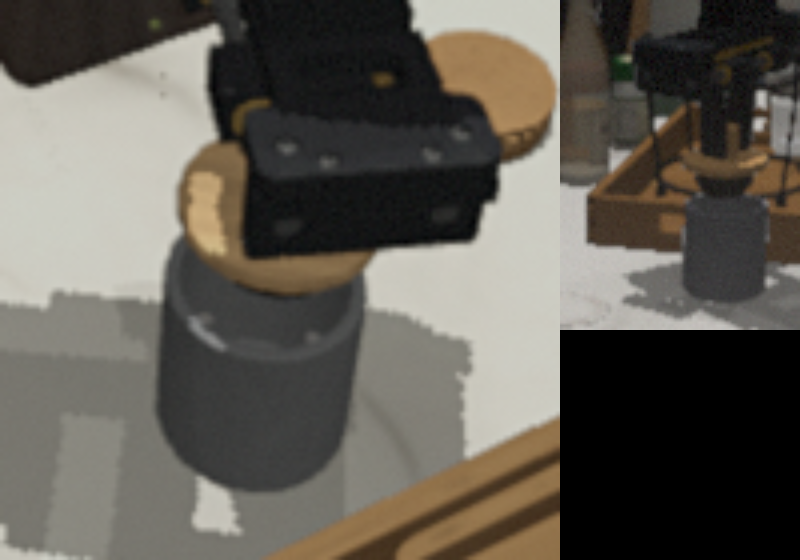

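The scene and side crops show the plug centred over the mouth, just above the rim. I'll lower it in slowly and watch the force.

```bash
python3 -m jog '[[0,0,0,0,0,10,0],[0,0,0,0,0,18,0],[0,0,0,0,0,22,0],[0,0,0,0,0,24,0],[0,0,0,0,0,24,0]]' 60; python3 -m jog '[[0,0,0,0,0,3,0],[0,0,0,0,0,6,0],[0,0,0,0,0,9,0],[0,0,0,0,0,9,0]]'
```

```text
t: 6.72
position: [0.539, -0.2476, 0.2666]
eef_rot: [0.184, 0.983, 0.0, -0.0]
force: [-1.4, 0.5, -0.1]
finger_gap: 0.258
t: 7.22
position: [0.539, -0.2476, 0.2586]
eef_rot: [0.184, 0.983, -0.0, 0.0]
force: [-3.2, 0.7, 8.9]
finger_gap: 0.257
```

```bash
python3 -m jog '[[0,0,0,0,0,1,0],[0,0,0,0,0,1,0],[0,0,0,0,0,1,0]]'; python3 -m jog '[[0,0,0,0,0,1,0],[0,0,0,0,0,2,0],[0,0,0,0,0,2,0]]'
```

```text
t: 7.6
position: [0.539, -0.2477, 0.2584]
eef_rot: [0.184, 0.983, -0.0, 0.001]
force: [-6.1, 2.2, 14.5]
finger_gap: 0.256
t: 7.98
position: [0.539, -0.2476, 0.2583]
eef_rot: [0.184, 0.983, -0.001, 0.001]
force: [-13.1, 5.6, 30.2]
finger_gap: 0.256
```

At 30 N it stopped at TCP z = 0.2583, which is the home height and well past the 15 N the catches need. I'll unload, open, rise straight up, then look.

```bash
python3 -m jog '[[0,0,0,0,0,-3,0],[0,0,0,0,0,-3,60],[0,0,0,0,0,-3,60],[0,0,0,0,0,-3,60],[0,0,0,0,0,-3,60],[0,0,0,0,0,-3,60],[0,0,0,0,0,-3,60],[0,0,0,0,0,-3,60]]'; python3 -m jog '[[0,0,0,0,0,-20,60],[0,0,0,0,0,-60,60],[0,0,0,0,0,-110,60],[0,0,0,-30,0,-150,60],[0,0,0,-60,60,-160,60],[0,0,0,-60,110,-160,60],[0,0,0,-60,130,-160,60],[0,0,0,-60,130,-160,60]]'
cat > chk.py <<'E'
from h import *
s,c=shot('scene','s4');t,d=shot('side','t4');w,e=shot('wrist','w4')
x=cv2.resize(s[310:410,340:440],(400,400),interpolation=3);y=cv2.resize(t[150:220,350:420],(400,400),interpolation=3)
cv2.imwrite('pics/c4.png',np.hstack([x,y])[:,:,::-1])
for n,k in(('scene',c),('side',d)):
    b=np.array([.5386,-.2468,0]);print(n,'expected knob top',proj(k,b+[0,0,.116]),'disc top',proj(k,b+[0,0,.088]),'knob top if +5mm',proj(k,b+[0,0,.121]))
E
python3 chk.py
```

```text
t: 8.98
position: [0.539, -0.2476, 0.2577]
eef_rot: [0.184, 0.983, -0.0, 0.0]
force: [0.3, 0.1, -0.1]
finger_gap: 0.601
t: 9.98
position: [0.642, -0.1475, 0.4176]
eef_rot: [0.183, 0.983, -0.0, -0.0]
force: [-0.5, -0.5, 1.0]
finger_gap: 0.598
scene expected knob top [387.61142874 331.70872079] disc top [386.07286771 345.08874629] knob top if +5mm [387.89466925 329.24553273]
side expected knob top [384.97303629 164.41752204] disc top [384.62765777 174.82386121] knob top if +5mm [385.03537015 162.53938757]
```

View pics/c4.png

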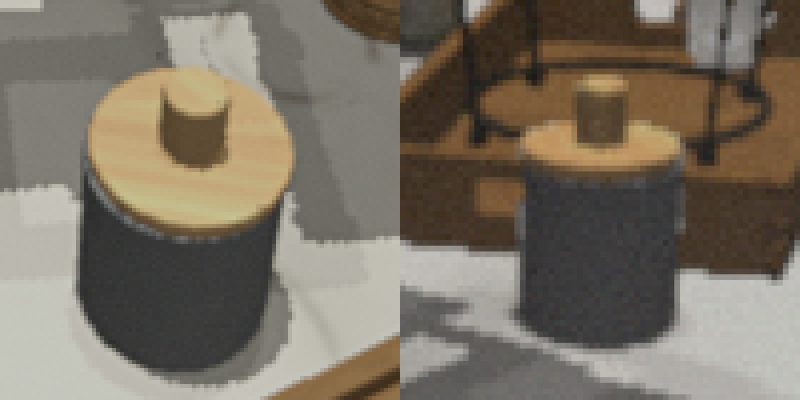

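View pics/w4.png

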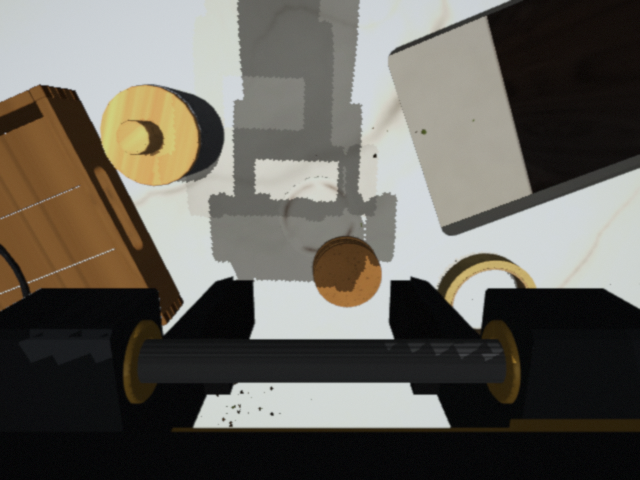

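Knob top in the scene is (388.7, 333), against (387.6, 331.7) expected at home and row 329 if unsnapped. In the side view it is at row 164.7, against 164.4 expected at home and 162.5 unsnapped. The disc is flat on the rim and the gripper is clear, so I'll check the other lids and hand in.

```bash
sed -e "s/{n}0.png/{n}4.png/" -e "s/'p':((217,208),(359,322)),//" m.py > m4.py; python3 m4.py | grep -v can; python3 -c "
from h import *
print(sensors.state()['t']);print(order.finish_job())"
```

```text
10.125
the job is handed in; nothing more can be done
None[ WARN:0@0.529] global loadsave.cpp:275 findDecoder imread_('pics/scene4.png'): can't open/read file: check file path/integrity
[ WARN:0@0.529] global loadsave.cpp:275 findDecoder imread_('pics/side4.png'): can't open/read file: check file path/integrity
Traceback (most recent call last):
  File "m4.py", line 6, in <module>
    hsv=cv2.cvtColor(ims[n],cv2.COLOR_BGR2HSV)
cv2.error: OpenCV(4.12.0) /io/opencv/modules/imgproc/src/color.cpp:199: error: (-215:Assertion failed) !_src.empty() in function 'cvtColor'
```

```bash
cd pics; cp s4.png scene4.png; cp t4.png side4.png; cd ..; python3 m4.py | grep -v can
python3 m4.py; echo rc $?; ls -la m4.py pics/scene4.png
```

```text
the job is handed in; nothing more can be done
rc 1
-rw-r--r-- 1 agent agent    952 Dec  4 21:44 m4.py
-rw-r--r-- 1 agent agent 463425 Dec  4 21:44 pics/scene4.png
```

The job is handed in at about 10.1 s of the 35 s limit, with the 74 mm lid (lid_c) on the canister and the gripper open and clear. I picked it by disc width, about 73 mm against 92 and 56 mm for the other two. I gripped its knob, centred it using the wrist camera and pressed with about 30 N.

- **Lid home:** pressing stopped at the height expected for a snapped lid (TCP z 0.2583, expected 0.2588). After release, the knob top was within about 1.3 px of the predicted home position in both fixed cameras. The disc looked flat on the rim, and the wrist force was near zero. I did not measure its centring or tilt separately.
- **Other lids not confirmed:** I never touched or approached lid_a or lid_b. At the first measurement they were about 0.40 m and 0.26 m from the canister. My final check that they hadn't moved failed on a wrong file name, and once the job was handed in the interface refused a retry.

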